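# Open the welding clamp with its T-key and hold it open

### The job

Take the steel T-key (the one with the flat bar head) from the wooden rack, fit it into the keyhole of the welding fixture, press it down against the spring until its collar sits flush on the plate, and turn it a quarter turn clockwise (seen from above) so that the clamp jaw opens. The spring would throw it back, so finish there, still gripping the key and holding it turned and pressed fully home. Leave the round-headed pin, the screwdriver and the steel offcut where they are.

Things in the scene. Friction and masses are not known exactly. Their poses are not given: they have to be found in the camera images.
- key: steel T-key, about 0.2 kg, upright in one of the rack's two holes (either one). Origin: centre of the underside of its round collar (36 mm across, 5 mm thick), which rests on the rack's top; z up along the key, x along head bar and lugs. A half turn about z changes nothing. Neck above the collar 14 mm across, shank below it 12 mm across.
- key_head (a point): middle of the key's head, 31 mm above the collar's underside: a flat-sided bar 44 mm long along the key's x, 12 mm thick along its y, 22 mm high (20 to 42 mm above the collar's underside). Grip it across the 12 mm.
- key_lugs (a point): on the key's axis at the underside of its lugs, 18 mm below the collar's underside. The two lugs make a cross-bar 24 mm long along the key's x (parallel to the head bar), 6 mm thick, 9 mm high; its lowest 2 mm are narrowed to 22 by 4 mm.
- key_tip (a point): tip of the key's thin pilot pin, 8 mm across with a tapered end, 32 mm below the collar's underside.
- rack: fixed wooden block 64 mm (x) by 150 mm (y) by 45 mm high, origin at the centre of its underside. Two through holes 29 mm across at y = -42 and +42 mm, one with the T-key, the other with the plain pin.
- plain_pin: bystander: steel locating pin in the other hole of the rack, same collar as the key but a round head 26 mm across, its top 42 mm above the collar's underside. Origin: centre of the collar's underside.
- socket (a point): centre of the keyhole, at the top face of the fixture's bare metal plate (90 by 90 by 6 mm), 56 mm above the bench; z up, x towards the clamp. The fixture is fixed. Keyhole: a slot 27 mm long along this y, 8.5 mm wide along x, with a bore 15 mm wide in the middle. The key enters with its x (head bar) along this y, either way round.
- clamp (a point): the sheet tab held by the clamp, 90 mm from the socket along its x, on the grey fixture block (reaches from 45 mm behind to 145 mm ahead of the socket, 90 mm wide). Anvil, tab and moving jaw stand 72 to 144 mm from the socket and up to 40 mm above the plate.
- plunger (a joint): how far the sprung rotor under the plate is pushed down, m: 0 at rest, 0.006 with the key's collar flush on the plate. The lugs meet it when the collar is still 6 mm above the plate; from there the spring pushes back with 5 to 9 N. Only with the collar less than 3 mm above the plate can the key turn; its lugs then pass under the plate.
- rotor (a joint): turn of the rotor that the key's lugs drive: 0 at rest (its slot in line with the keyhole), growing clockwise seen from above to a stop at 1.6 rad. A torsion spring turns it back with 0.03 N m at rest to 0.11 N m at the end. The lugs have some play in it: the rotor lags the key by 0.1 to 0.15 rad.
- jaw (a joint): opening of the clamp jaw, m: 0 shut, driven by the rotor, 0.0118 after a quarter turn; it slides along the socket's +x.
- screwdriver: bystander: screwdriver lying on the bench, red handle.
- offcut: bystander: flat piece of steel 90 by 70 by 6 mm lying on the bench. Origin: centre of its underside.
Mind the look-alikes: they are no part of the job. Leave any green or purple look-alike of the key alone. Of the things that look like the part that bears socket, the largest one is meant.

How it is judged:
By the outcome, as a careful person would: the job done as asked, in the order asked, and still so for the second after the job is handed in, while the arm keeps its last pose, push and grip.
It also fails if it takes over 48 s, if anything falls off the work surface, if the arm or the gripper's body presses on something with over 40 N, if the wrist force passes 120 N, or if a joint passes its speed limit or range.

### The arm

A 6-joint arm with a two-finger parallel gripper is mounted at the origin on the work surface. World frame = base frame: x ahead of the robot, y to its left, z up, the work surface at z = 0. Lengths are in m, angles in rad, forces in N, time in s.
With the tool pointing down it reaches from about 0.325 to 0.85 m from the base axis. Payload 15.5 kg.
Tool frame: the origin (TCP) lies between the finger pads; the fingertips stand 8 mm ahead of it and the grasp point (between the pads) lies 11 mm behind it; z points along the fingers, y is the line along which they close (so a half turn about z gives the same grasp; the last joint's range is limited). The gripper opens to 91 mm and grips with 3 to 60 N. Pads are 32 mm wide; open, the fingers measure 118 mm over their backs; the gripper's body (76 mm by 178 mm) begins 60 mm behind the grasp point.
Start: joints at [-1.266, 0.494, 1.345, -0, 1.302, -0.096], TCP at [0.244, -0.575, 0.222] pointing down, gripper open.
Joint ranges: [-2.91, 2.91], [-0.82, 2.16], [0.22, 2.67], [-1.22, 4.37], [0.12, 2.79], [-3.08, 3.08]. Speed limits (rad/s): [1.89, 1.89, 2.57, 3.01, 3.01, 3.01].

### API

Orientations are given as [roll, pitch, yaw] about the fixed x, y, z axes, in that order (R = Rz(yaw) Ry(pitch) Rx(roll)).
In Python, from station import arm, eyes, job gives the robot as it stands.
- The arm moves only by the tool step_arm, never from a script. Its argument "deltas" is a list of rows, each a list of 6 numbers: the shift along the tool's x, y, z in mm, then the turn, a rotation vector about the tool's x, y, z in rad. A call has 1 to 5 rows; each row is the pose to reach, as a shift and turn from the pose commanded when the call began, along the tool's axes at that moment; what a row does not reach only later rows make up. A row lasts 1/8 s, in which the tool goes at most 62.5 mm and 10.7 degrees, less where a joint would pass 70% of its speed; a pose out of reach is approached as far as the arm can. A call with a gripper value outside its range is refused whole. "claw" is the opening, from 0 (shut) to 1 (fully open), set as the call begins (left out, the last holds). The fingers move at their own pace and stop on an object; "grip_force" is the grip in N (left out, the last holds). Time passes only in rows, so rows that repeat a pose let the fingers close. It gives the time, the measured TCP pose, the force, the opening and the grip force at its end, in the units of the state.
- arm.get_state(): the state, without advancing time (a new reading comes with each control period).
- eyes.read_camera(name): name is "scene" or "top" or "wrist"; returns a dict with "img" (400x640x3 uint8, red, green, blue), "intrinsics" (3x3 intrinsics, pixels), "extrinsics" (4x4, takes a point from camera to world coordinates). Camera axes: x right, y up, looking along -z (the intrinsics and any distortion apply to the point x, -y, -z); pixel columns grow to the right and rows downward; lengths in m; the calibration is good to about 2 mm. A picture is of the moment at which its call begins. There is no depth.
- job.hand_in(): hands the job in; it is judged then, once.
The state is a dict: "time_s": time; "qpos": joint angles; "qd": joint speeds; "joint_efforts": joint torques, N m; "ee_pos": TCP position; "orientation": TCP orientation; "ft_force": force on the tool from outside, world axes, zero at the start; "moment": the same for the moment, N m; "gripper_width": opening from 0.0 (shut) to 1.0 (fully open); "grasp_force": force on a finger pad.
Only numpy, scipy, OpenCV 4.12 (cv2) and the standard library are available. Lean on these libraries where they do the work, as an engineer would, in place of code of your own. Each camera call takes 0.05 s, during which the arm holds its last target. There are 200 camera calls.

## Working session

There is one attempt and no reset: what is moved stays moved. The work goes in short steps, Python scripts to look and compute and a tool call to move; the robot and the scene stay as the last step left them, time stands still between calls to the robot, and variables do not carry over. Pictures are saved under pics/ and viewed, at most 10 in all, crops included, and the job is handed in when it is done.

Besides the shell and the picture viewer there is one more tool, called after ">>>" as name([rows], argument=value, ...), one row to a line, values as JSON. step_arm: Moves the arm, as the interface text tells. Its arguments: {"type":"object","properties":{"deltas":{"type":"array"},"claw":{"type":"number"},"grip_force":{"type":"number"}},"required":["deltas"]}

```bash
mkdir -p pics; ls
cat > h.py <<'E'
import numpy as np, cv2
from station import arm, eyes, job
def shot(n,f):
    c=eyes.read_camera(n); np.savez('pics/'+f+'.npz',img=c['img'],K=c['intrinsics'],E=c['extrinsics'])
    for k in c:
        if k not in('img','intrinsics','extrinsics'): print(k,c[k])
    cv2.imwrite('pics/'+f+'.png',c['img'][:,:,::-1]); return c
def load(f): return np.load('pics/'+f+'.npz')
def crop(f,u0,v0,w,h,s,out):
    im=load(f)['img'][v0:v0+h,u0:u0+w,::-1]
    cv2.imwrite('pics/'+out+'.png',cv2.resize(im,None,fx=s,fy=s,interpolation=cv2.INTER_CUBIC))
def p2w(f,u,v,z):
    d=load(f);K=d['K'];E=d['E']
    r=np.linalg.solve(K,[u,v,1.]);r=E[:3,:3]@np.array([r[0],-r[1],-r[2]]);o=E[:3,3]
    return o+r*(z-o[2])/r[2]
def w2p(f,p):
    d=load(f);K=d['K'];E=d['E'];c=E[:3,:3].T@(np.array(p)-E[:3,3]);q=K@np.array([c[0],-c[1],-c[2]]);return q[:2]/q[2]
E
python3 - <<'E'
from h import *
a=shot('top','t0');b=shot('scene','s0')
print(a['intrinsics'],a['extrinsics'],b['extrinsics'])
cv2.imwrite('pics/both.png',cv2.resize(np.vstack([a['img'],b['img']])[:,:,::-1],(480,600)))
print(arm.get_state())
E
```

```text
pics
[[454.31239021   0.         326.9046499 ]
 [  0.         454.31239021 196.12618969]
 [  0.           0.           1.        ]] [[-0.01506737  0.98317663 -0.18203486  0.35778067]
 [-0.99988575 -0.0150357   0.00155407 -0.05998858]
 [-0.00120909  0.18203748  0.98329085  0.94663154]
 [ 0.          0.          0.          1.        ]] [[ 0.23974483 -0.72512822  0.64553194  1.22802618]
 [ 0.97079581  0.17301528 -0.16619629 -0.20995229]
 [ 0.00882673  0.6665244   0.74543095  0.90137507]
 [ 0.          0.          0.          1.        ]]
{'time_s': 0.1, 'qpos': array([-1.26551107e+00,  4.94103489e-01,  1.34606843e+00, -2.36451245e-05,
        1.30254625e+00, -9.54696961e-02]), 'qd': array([-0.00185864, -0.00342347, -0.00159157,  0.00258153,  0.00124727,
        0.00221776]), 'joint_efforts': array([ 1.86755744e-03, -8.80236268e+01, -3.82542658e+01,  7.08353310e-02,
        4.82600334e-02,  3.15798536e-05]), 'ee_pos': array([ 0.2437284 , -0.57513822,  0.22140907]), 'orientation': array([-3.14047009e+00, -8.46012894e-05,  4.00761181e-01]), 'ft_force': array([-0.11059772, -0.11331608,  0.24816428]), 'moment': array([0.03831955, 0.0005462 , 0.00291783]), 'grasp_force': 0.0, 'gripper_width': 1.001090439645008}
```

View pics/t0.png

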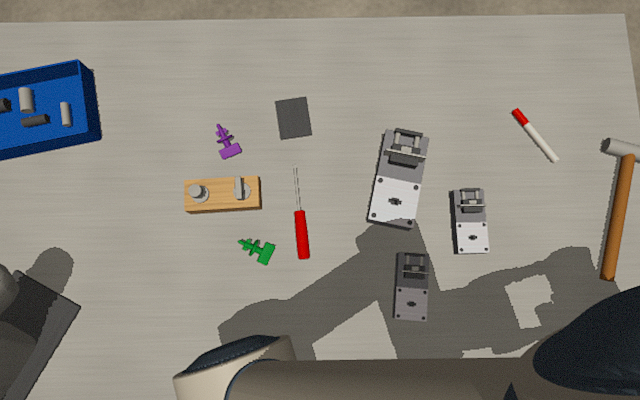

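View pics/s0.png

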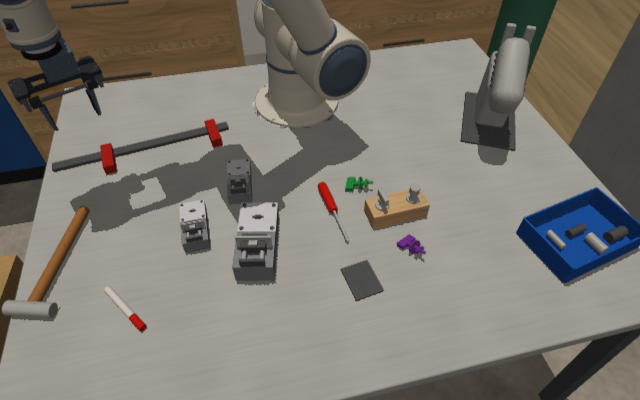

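Candidates in the top view: steel bar head in the rack at (240,188), which is the one meant; round pin (198,192); purple look-alike (228,142); green one (258,250). Sockets: the large fixture at (396,200), which is meant, and smaller ones at (472,237) and (411,303). Next, one close crop of the rack and the large fixture.

Run:
```python
from h import *
im=load('t0')['img'][:,:,::-1]
a=cv2.resize(im[160:230,170:280],None,fx=7,fy=7,interpolation=cv2.INTER_CUBIC)[:,:400*2]
b=cv2.resize(im[115:235,350:450],None,fx=5,fy=5,interpolation=cv2.INTER_CUBIC)
cv2.imwrite('pics/ca.png',a);cv2.imwrite('pics/cb.png',b);print(a.shape)
```

```text
(490, 770, 3)
```

View pics/ca.png

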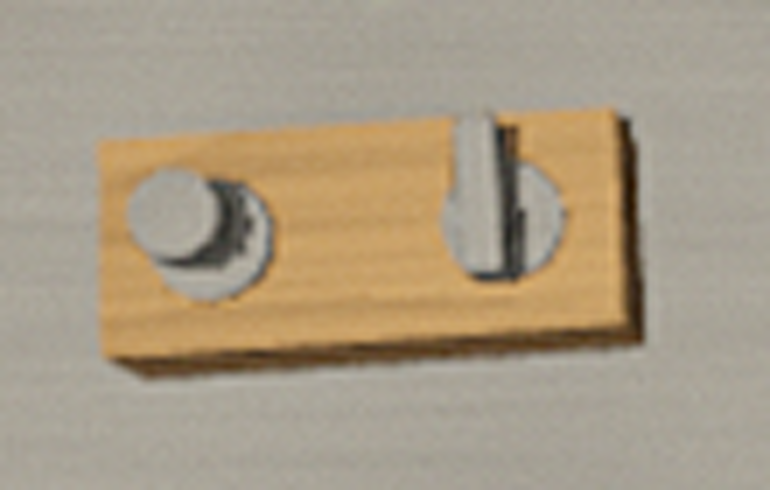

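View pics/cb.png

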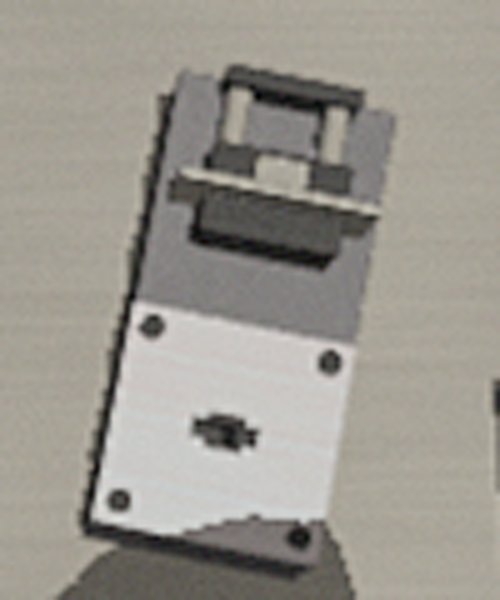

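The crop confirms the choice. The steel flat bar head runs from (478,115) to (481,272), and the round head is at (175,217). On the large fixture the keyhole is at (225,432) in its crop, with plate screws at (152,326), (330,362), (300,538) and (120,500).

Run:
```python
from h import *
A=lambda u,v,z:p2w('t0',170+u/7-.43,160+v/7-.43,z)
B=lambda u,v,z:p2w('t0',350+u/5-.4,115+v/5-.4,z)
q=[A(*c,.087) for c in [(455,115),(497,113),(503,270),(460,272)]]
c=np.mean(q,0);d=(q[0]+q[1]-q[2]-q[3])/2
print('head',c,np.linalg.norm(d),'yaw',np.arctan2(d[1],d[0]),'thick',np.linalg.norm(q[0]-q[1]))
col=A(504,221,.05);print('collar',col)
pr=[A(*c,.045) for c in [(100,143),(618,108),(632,328),(103,357)]]
print('rack',np.mean(pr,0),np.linalg.norm(pr[0]-pr[1]),np.linalg.norm(pr[1]-pr[2]), 'dir',pr[0]-pr[1], np.arctan2(*(pr[0]-pr[1])[[1,0]]))
r=np.mean(pr,0);e=(pr[0]-pr[1]);e/=np.linalg.norm(e);print('holes',r+.042*e,r-.042*e)
s=[B(*c,.056) for c in [(152,326),(330,362),(300,538),(120,500)]]
print('screws',np.mean(s,0),[np.linalg.norm(s[i]-s[i-1]) for i in range(4)])
x=(s[0]+s[1]-s[2]-s[3]);y=s[0]+s[3]-s[1]-s[2]
print('yaw x',np.arctan2(x[1],x[0]),'yaw y',np.arctan2(y[1],y[0])-np.pi/2,'hole',B(225,432,.056))
```

```text
head [0.53744274 0.11019735 0.087     ] 0.04433928372294851 yaw 0.05479125728522947 thick 0.01164111001653746
collar [0.53659448 0.11008756 0.05      ]
rack [0.53459167 0.15156425 0.045     ] 0.15050174541770156 0.065073055673785 dir [-0.00811895  0.15028259  0.        ] 1.6247684445181647
holes [0.53232594 0.19350309 0.045     ] [0.5368574  0.10962541 0.045     ]
screws [ 0.51120442 -0.19611164  0.056     ] [np.float64(0.07189742728857723), np.float64(0.07242127476256362), np.float64(0.07230313909551536), np.float64(0.07231446787196809)]
yaw x -0.2140865301695357 yaw y -0.22321686451428824 hole [ 0.51074282 -0.19590459  0.056     ]
```

```bash
cat >> h.py <<'E'
from scipy.spatial.transform import Rotation as Ro
def go(x,y,z,yaw):
    s=arm.get_state();R=Ro.from_euler('xyz',s['orientation']);T=Ro.from_euler('xyz',[np.pi,0,yaw])
    print('t',s['time_s'],'pos',s['ee_pos'].round(4),'ori',s['orientation'].round(4),'q1,6',s['qpos'][[0,5]].round(3))
    print('d mm',(R.inv().apply(np.array([x,y,z])-s['ee_pos'])*1e3).round(1),'rot',(R.inv()*T).as_rotvec().round(4))
E
python3 -c "
from h import *
go(.537,.110,.19,.055)"
```

```text
t 0.1 pos [ 0.2437 -0.5751  0.2214] ori [-3.1405e+00 -1.0000e-04  4.0080e-01] q1,6 [-1.266 -0.095]
d mm [ 537.3 -516.4   32. ] rot [-1.100e-03  1.000e-04  3.458e-01]
```

>>> step_arm([
  [43, -41, 0, 0, 0, 0.07],
  [86, -82, 0, 0, 0, 0.14],
  [129, -123, 5, 0, 0, 0.21],
  [172, -164, 10, 0, 0, 0.28],
  [215, -205, 15, 0, 0, 0.345],
], claw=1)

```text
time_s: 0.72
ee_pos: [0.3622, -0.301, 0.2067]
orientation: [-3.141, -0.0, 0.053]
ft_force: [1.0, -0.4, 0.1]
gripper_width: 1.001
grasp_force: 0.0
```

```bash
python3 -c "
from h import *
go(.537,.110,.19,.055)"
```

```text
t 0.725 pos [ 0.3622 -0.301   0.2067] ori [-3.1415 -0.      0.0531] q1,6 [-0.82   0.697]
d mm [ 196.4 -401.2   16.8] rot [-0.0001 -0.     -0.0019]
```

>>> step_arm([
  [25, -50, 0, 0, 0, 0],
  [50, -102, 0, 0, 0, 0],
  [75, -153, 0, 0, 0, 0],
  [100, -204, 0, 0, 0, 0],
  [125, -255, 0, 0, 0, 0],
])

```text
time_s: 1.35
ee_pos: [0.4728, -0.0394, 0.2069]
orientation: [3.142, 0.0, 0.056]
ft_force: [1.0, -0.5, -0.4]
gripper_width: 0.999
grasp_force: 0.0
```

>>> step_arm([
  [24, -49, 5, 0, 0, 0],
  [48, -98, 10, 0, 0, 0],
  [71.5, -146, 17, 0, 0, 0],
  [71.5, -146, 17, 0, 0, 0],
  [71.5, -146, 17, 0, 0, 0],
])

```text
time_s: 1.98
ee_pos: [0.5352, 0.1084, 0.1896]
orientation: [3.141, 0.001, 0.056]
ft_force: [-0.0, 0.4, -0.3]
gripper_width: 1.002
grasp_force: 0.0
```

```bash
python3 -c "
from h import *
go(.537,.110,.065,.055)
c=shot('wrist','w1');shot('top','t1')
print(c['extrinsics'].round(3),w2p('w1',[.537,.110,.087]))"
```

```text
t 1.975 pos [0.5352 0.1084 0.1896] ori [3.1413e+00 1.0000e-03 5.6500e-02] q1,6 [0.091 1.605]
d mm [  2.   -1.5 124.6] rot [0.0002 0.001  0.0015]
[[ 0.056  0.961  0.271  0.611]
 [-0.998  0.053  0.016  0.113]
 [ 0.001 -0.271  0.963  0.353]
 [ 0.     0.     0.     1.   ]] [321.96604162 200.28285407]
```

View pics/w1.png

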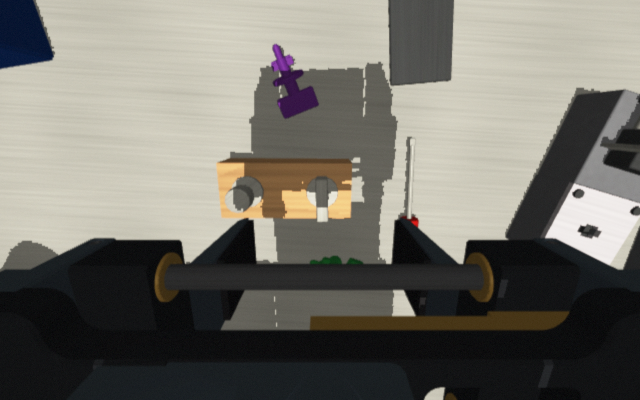

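The wrist view shows the bar head at (322,178–221). The prediction was (322,200), so it matches. I'll descend.

>>> step_arm([
  [2, -1.5, 30, 0, 0.001, 0],
  [2, -1.5, 60, 0, 0.001, 0],
  [2, -1.5, 90, 0, 0.001, 0],
  [2, -1.5, 110, 0, 0.001, 0],
  [2, -1.5, 124.5, 0, 0.001, 0],
])

```text
time_s: 2.7
ee_pos: [0.5373, 0.1091, 0.0648]
orientation: [3.142, -0.001, 0.054]
ft_force: [0.5, 0.3, 0.2]
gripper_width: 0.997
grasp_force: 0.0
```

>>> step_arm([
  [0, 0, 0, 0, 0, 0],
  [0, 0, 0, 0, 0, 0],
  [0, 0, 0, 0, 0, 0],
  [0, 0, 0, 0, 0, 0],
  [0, 0, 0, 0, 0, 0],
], claw=0, grip_force=45)

```text
time_s: 3.32
ee_pos: [0.5377, 0.1102, 0.0656]
orientation: [3.142, -0.001, 0.056]
ft_force: [-0.1, -0.5, 0.2]
gripper_width: 0.483
grasp_force: 0.0
```

>>> step_arm([
  [0, 0, 0, 0, 0, 0],
  [0, 0, 0, 0, 0, 0],
  [0, 0, 0, 0, 0, 0],
])

```text
time_s: 3.7
ee_pos: [0.5375, 0.1101, 0.0654]
orientation: [-3.142, -0.001, 0.056]
ft_force: [-0.1, 1.8, -0.6]
gripper_width: 0.153
grasp_force: 0.7
```

```bash
python3 -c "
from h import *
go(.537,.110,.19,.055);s=arm.get_state();print(s['gripper_width']*91,s['grasp_force'],s['ft_force'],s['moment'])"
```

```text
t 3.7 pos [0.5375 0.1101 0.0654] ori [-3.1416e+00 -9.0000e-04  5.5800e-02] q1,6 [0.093 1.608]
d mm [-4.000e-01  1.000e-01 -1.246e+02] rot [-0.     -0.0009  0.0008]
13.964296629996516 0.6989587470889091 [-0.14468674  1.80003207 -0.59970119] [0.30109233 0.07696251 0.02953549]
```

>>> step_arm([
  [0, 0, 0, 0, 0, 0],
  [0, 0, 0, 0, 0, 0],
  [0, 0, 0, 0, 0, 0],
  [0, 0, 0, 0, 0, 0],
])

```text
time_s: 4.2
ee_pos: [0.5376, 0.1101, 0.0654]
orientation: [3.142, -0.001, 0.056]
ft_force: [0.2, -0.2, 0.4]
gripper_width: 0.133
grasp_force: 45.0
```

>>> step_arm([
  [0, 0, -10, 0, 0, 0],
  [0, 0, -40, 0, 0, 0],
  [0, 0, -70, 0, 0, 0],
  [0, 0, -100, 0, 0, 0],
  [0, 0, -120, 0, 0, 0],
])

```text
time_s: 4.82
ee_pos: [0.5377, 0.1101, 0.1875]
orientation: [-3.142, -0.003, 0.056]
ft_force: [0.5, -0.8, -2.1]
gripper_width: 0.129
grasp_force: 45.0
```

```bash
python3 -c "
from h import *
go(.511,-.196,.19,1.353);s=arm.get_state();print(s['gripper_width']*91,s['grasp_force'],s['ft_force'],s['moment'])"
```

```text
t 4.825 pos [0.5377 0.1101 0.1875] ori [-3.1415e+00 -2.6000e-03  5.5800e-02] q1,6 [0.093 1.608]
d mm [-43.7 304.2  -2.6] rot [ 0.0016 -0.0023 -1.2972]
11.696593291108968 44.96890738606453 [ 0.46327855 -0.79494794 -2.05116551] [ 0.05507187 -0.01122669  0.00553495]
```

>>> step_arm([
  [-8, 55, 0, 0, 0, -0.16],
  [-17, 115, 0, 0, 0, -0.32],
  [-26, 175, 0, 0, 0, -0.48],
  [-35, 235, 0, 0, 0, -0.64],
  [-43, 290, 0, 0, 0, -0.8],
])

```text
time_s: 5.45
ee_pos: [0.5113, -0.1754, 0.1861]
orientation: [3.14, -0.001, 0.846]
ft_force: [1.0, 0.2, -0.9]
gripper_width: 0.136
grasp_force: 45.0
```

```bash
python3 -c "
from h import *
go(.511,-.196,.145,1.353)"
```

```text
t 5.45 pos [ 0.5113 -0.1754  0.1861] ori [ 3.1403e+00 -1.0000e-03  8.4560e-01] q1,6 [-0.441  0.284]
d mm [-15.7  13.3  41.1] rot [ 0.0015 -0.0006 -0.5074]
```

>>> step_arm([
  [-4, 3, 10, 0, 0, -0.15],
  [-8, 6, 20, 0, 0, -0.3],
  [-12, 10, 30, 0, 0, -0.45],
  [-12, 10, 40, 0, 0, -0.505],
  [-12, 10, 40, 0, 0, -0.505],
])

```text
time_s: 6.08
ee_pos: [0.5109, -0.1891, 0.1454]
orientation: [-3.142, -0.001, 1.345]
ft_force: [-0.4, 0.6, -1.5]
gripper_width: 0.134
grasp_force: 45.0
```

>>> step_arm([
  [0, 0, 0, 0, 0, 0],
  [0, 0, 0, 0, 0, 0],
])

```text
time_s: 6.32
ee_pos: [0.5115, -0.1892, 0.146]
orientation: [3.14, -0.0, 1.345]
ft_force: [-0.0, -0.0, -2.0]
gripper_width: 0.13
grasp_force: 45.0
```

Run:
```python
from h import *
go(.511,-.196,.145,1.353)
for n,f in (('wrist','w2'),('scene','s2'),('top','t2')): shot(n,f)
S=[.511,-.196,.056]
for f in('w2','s2','t2'): print(f,w2p(f,S),w2p(f,[.511,-.196,.092]))
T=[cv2.resize(load(f)['img'][int(v)-50:int(v)+50,int(u)-65:int(u)+65,::-1],None,fx=6,fy=6,interpolation=cv2.INTER_CUBIC) if 50<v<350 else None for f in('w2','s2') for u,v in [w2p(f,S)]]
for f,t in zip(('w2','s2'),T):
    if t is not None: cv2.imwrite('pics/c'+f+'.png',t)
```

```text
t 6.325 pos [ 0.5115 -0.1892  0.146 ] ori [ 3.1398e+00 -1.0000e-04  1.3447e+00] q1,6 [-0.464 -0.238]
d mm [-6.7  1.   1. ] rot [ 0.0017 -0.0001 -0.0083]
w2 [325.2153183  212.91283562] [325.51151833 226.42944013]
s2 [257.50083493 216.96619774] [255.90687954 207.18149644]
t2 [394.64248867 200.87193041] [397.38073486 197.6371295 ]
```

View pics/cw2.png

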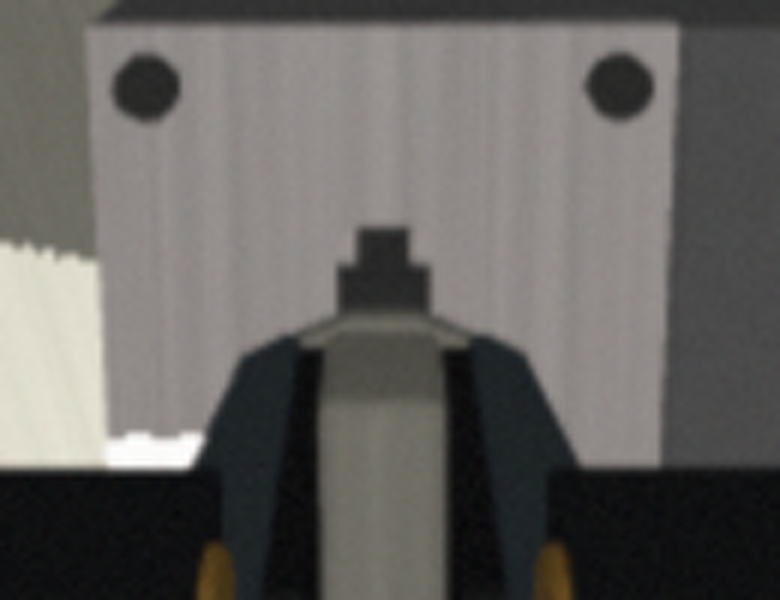

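View pics/cs2.png

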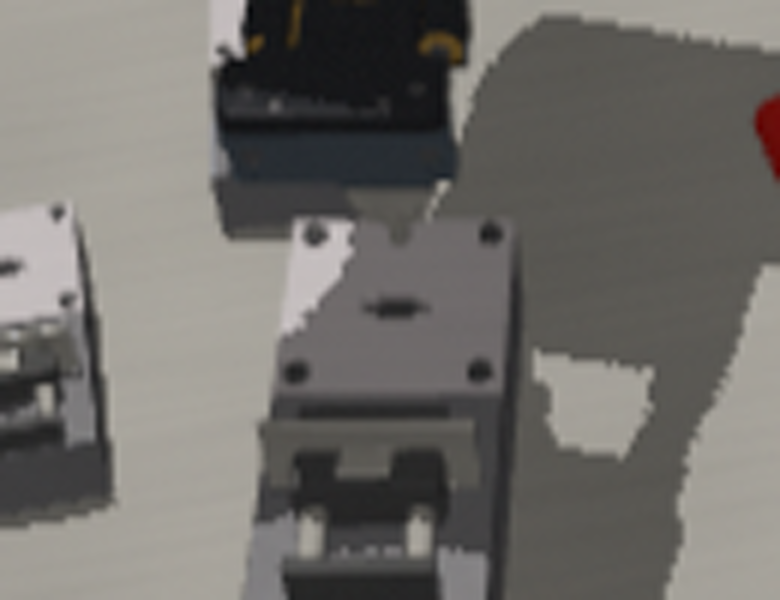

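In the wrist crop the slot's far end is at (384,228) and the plate screws are at (146,87) and (620,87). The key's head is centred at u≈383, in line with the slot. In the scene crop the keyhole is at (397,308).

Run:
```python
from h import *
W=lambda u,v,z=.056:p2w('w2',260+u/6-.42,162+v/6-.42,z)
S=lambda u,v,z=.056:p2w('s2',192+u/6-.42,166+v/6-.42,z)
a,b=W(146,87),W(620,87);print(a,b,np.linalg.norm(a-b))
ab=(b-a)/np.linalg.norm(b-a);n=np.array([ab[1],-ab[0],0]);print('fixture yaw',np.arctan2(ab[1],ab[0]), 'n',n)
print('socket from screws',(a+b)/2+.036*n,(a+b)/2-.036*n)
e=W(384,228);print('slot end',e,'socket',e+.0135*n,e-.0135*n)
s=[S(*c) for c in[(315,233),(491,233),(480,371),(297,371)]];print('scene',np.mean(s,0),S(397,308),s[1]-s[0])
# key head in wrist: far edge of head top at z
z=arm.get_state()['ee_pos'][2]+.0216
print('head side mid (z top far edge)',W(383.5,400,z),W(320,400,z),W(447,400,z), arm.get_state()['ee_pos'])
go(.511,-.196,.145,1.353)
```

```text
[ 0.48195767 -0.15276425  0.056     ] [ 0.55271642 -0.16909866  0.056     ] 0.0726196489262569
fixture yaw -0.22687220893047363 n [-0.22493099 -0.9743747   0.        ]
socket from screws [ 0.50923953 -0.19600895  0.056     ] [ 0.52543456 -0.12585397  0.056     ]
slot end [ 0.51244439 -0.18279658  0.056     ] socket [ 0.50940782 -0.19595064  0.056     ] [ 0.51548095 -0.16964252  0.056     ]
scene [ 0.50697369 -0.19525712  0.056     ] [ 0.51097321 -0.19540166  0.056     ] [0.01677937 0.0702757  0.        ]
head side mid (z top far edge) [ 0.51552942 -0.16863488  0.16726753] [ 0.50993288 -0.16734135  0.16726753] [ 0.52112656 -0.16992855  0.16726753] [ 0.51136864 -0.18920524  0.14566753]
t 6.475 pos [ 0.5114 -0.1892  0.1457] ori [ 3.1402e+00 -2.0000e-04  1.3451e+00] q1,6 [-0.464 -0.239]
d mm [-6.7  1.2  0.7] rot [ 0.0014 -0.0002 -0.0079]
```

```bash
python3 -c "
from h import *
go(.5106,-.1956,.1,1.350)"
```

```text
t 6.475 pos [ 0.5114 -0.1892  0.1457] ori [ 3.1402e+00 -2.0000e-04  1.3451e+00] q1,6 [-0.464 -0.239]
d mm [-6.4  0.6 45.7] rot [ 0.0014 -0.0002 -0.0049]
```

>>> step_arm([
  [-3.4, 0.6, 0, 0.001, 0, -0.005],
  [-6.4, 0.6, 10, 0.001, 0, -0.005],
  [-6.4, 0.6, 25, 0.001, 0, -0.005],
  [-6.4, 0.6, 34, 0.001, 0, -0.005],
  [-6.4, 0.6, 34, 0.001, 0, -0.005],
])

```text
time_s: 7.1
ee_pos: [0.5099, -0.1953, 0.1103]
orientation: [-3.14, -0.001, 1.35]
ft_force: [0.3, 0.7, -1.5]
gripper_width: 0.129
grasp_force: 45.0
```

>>> step_arm([
  [0, 0, 4, 0, 0, 0],
  [0, 0, 8, 0, 0, 0],
  [0, 0, 12, 0, 0, 0],
  [0, 0, 14, 0, 0, 0],
  [0, 0, 14, 0, 0, 0],
])

```text
time_s: 7.72
ee_pos: [0.5104, -0.1956, 0.0973]
orientation: [-3.141, -0.0, 1.35]
ft_force: [-0.5, -0.3, -1.4]
gripper_width: 0.131
grasp_force: 45.0
```

```bash
python3 -c "
from h import *
go(.5106,-.1956,.0945,1.350);s=arm.get_state();print(s['ft_force'],s['moment'])"
```

```text
t 7.725 pos [ 0.5104 -0.1956  0.0973] ori [-3.1414e+00 -3.0000e-04  1.3504e+00] q1,6 [-0.475 -0.255]
d mm [0.  0.2 2.8] rot [-0.0002 -0.0003  0.0004]
[-0.54901064 -0.32485493 -1.44231161] [-0.02409628 -0.06467147 -0.0104838 ]
```

>>> step_arm([
  [0, 0, 1.5, 0, 0, 0],
  [0, 0, 3, 0, 0, 0],
  [0, 0, 4, 0, 0, 0],
  [0, 0, 5, 0, 0, 0],
  [0, 0, 5, 0, 0, 0],
])

```text
time_s: 8.35
ee_pos: [0.5104, -0.1956, 0.0923]
orientation: [-3.141, -0.0, 1.35]
ft_force: [0.2, 0.1, -1.9]
gripper_width: 0.131
grasp_force: 45.0
```

>>> step_arm([
  [0, 0, 1, 0, 0, 0],
  [0, 0, 2, 0, 0, 0],
  [0, 0, 3, 0, 0, 0],
  [0, 0, 4, 0, 0, 0],
  [0, 0, 4, 0, 0, 0],
])

```text
time_s: 8.98
ee_pos: [0.5104, -0.1956, 0.0883]
orientation: [-3.141, -0.0, 1.35]
ft_force: [-0.1, 0.5, -1.9]
gripper_width: 0.131
grasp_force: 45.0
```

Both lug stages are in and there is no contact force. Next I go down to the spring.

>>> step_arm([
  [0, 0, 1.5, 0, 0, 0],
  [0, 0, 3, 0, 0, 0],
  [0, 0, 4.5, 0, 0, 0],
  [0, 0, 6, 0, 0, 0],
  [0, 0, 6, 0, 0, 0],
])

```text
time_s: 9.6
ee_pos: [0.5105, -0.1956, 0.0824]
orientation: [3.142, -0.0, 1.35]
ft_force: [-0.4, 0.5, 5.4]
gripper_width: 0.132
grasp_force: 45.0
```

>>> step_arm([
  [0, 0, 1, 0, 0, 0],
  [0, 0, 2, 0, 0, 0],
  [0, 0, 3, 0, 0, 0],
  [0, 0, 4, 0, 0, 0],
  [0, 0, 4, 0, 0, 0],
])

```text
time_s: 10.22
ee_pos: [0.5106, -0.1957, 0.0787]
orientation: [3.141, -0.0, 1.35]
ft_force: [-0.7, 0.4, 10.7]
gripper_width: 0.134
grasp_force: 45.0
```

>>> step_arm([
  [0, 0, 0.7, 0, 0, 0],
  [0, 0, 1.4, 0, 0, 0],
  [0, 0, 1.4, 0, 0, 0],
], grip_force=60)

```text
time_s: 10.6
ee_pos: [0.5109, -0.1958, 0.078]
orientation: [3.14, 0.0, 1.35]
ft_force: [-2.7, 2.2, 22.0]
gripper_width: 0.126
grasp_force: 60.0
```

>>> step_arm([
  [0, 0, 0.5, 0, 0, 0],
  [0, 0, 1, 0, 0, 0],
  [0, 0, 1, 0, 0, 0],
])

```text
time_s: 10.98
ee_pos: [0.511, -0.1958, 0.0775]
orientation: [3.14, 0.0, 1.351]
ft_force: [-4.7, 2.6, 32.8]
gripper_width: 0.126
grasp_force: 60.0
```

Run:
```python
from h import *
s=arm.get_state();print(s['ee_pos'],s['ft_force'],s['moment'])
c=shot('scene','s3');shot('wrist','w3')
u,v=map(int,w2p('s3',[.511,-.196,.056]));print(u,v)
a=cv2.resize(c['img'][v-40:v+40,u-40:u+40,::-1],(400,400),interpolation=cv2.INTER_CUBIC)
u,v=map(int,w2p('w3',[.511,-.196,.056]));print(u,v)
b=cv2.resize(load('w3')['img'][max(0,v-60):v+60,u-60:u+60,::-1],(400,400),interpolation=cv2.INTER_CUBIC)
cv2.imwrite('pics/c3.png',np.hstack([a,b]))
```

```text
[ 0.51100068 -0.19584871  0.07749309] [-4.69736849  2.60780864 32.8011456 ] [0.52371087 1.05452385 0.00327405]
257 216
324 234
```

View pics/c3.png

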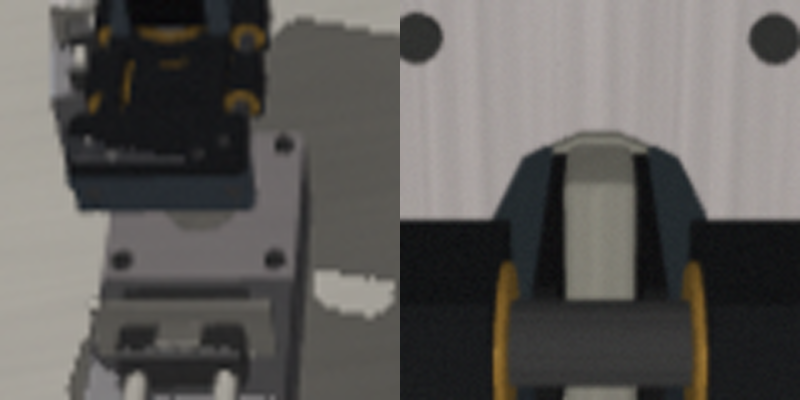

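The crop shows the collar down on the plate under the fingers. The force began climbing steeply at z≈0.0785, which indicates it is flush. I'll ease the press a little and start turning.

>>> step_arm([
  [0, 0, -0.8, 0, 0, 0.08],
  [0, 0, -0.8, 0, 0, 0.16],
  [0, 0, -0.8, 0, 0, 0.24],
  [0, 0, -0.8, 0, 0, 0.32],
  [0, 0, -0.8, 0, 0, 0.4],
])

```text
time_s: 11.7
ee_pos: [0.5111, -0.1956, 0.0779]
orientation: [3.14, -0.001, 0.948]
ft_force: [-2.4, 3.8, 22.2]
gripper_width: 0.127
grasp_force: 60.0
```

```bash
python3 -c "
from h import *
s=arm.get_state();print(s['ee_pos'],s['orientation'],s['ft_force'],s['moment'],s['gripper_width']*91)"
```

```text
[ 0.51108748 -0.19562963  0.07785288] [ 3.14010543e+00 -8.41742007e-04  9.47749735e-01] [-2.44239008  3.77860681 22.18678525] [0.76529659 0.3160684  0.04114601] 11.52028326547454
```

>>> step_arm([
  [0, 0, 0, 0, 0, 0.1],
  [0, 0, 0, 0, 0, 0.2],
  [0, 0, 0, 0, 0, 0.3],
  [0, 0, 0, 0, 0, 0.4],
  [0, 0, 0, 0, 0, 0.5],
])

```text
time_s: 12.32
ee_pos: [0.5113, -0.1957, 0.0779]
orientation: [3.14, -0.002, 0.447]
ft_force: [-0.5, 3.2, 20.8]
gripper_width: 0.13
grasp_force: 60.0
```

>>> step_arm([
  [0, 0, 0, 0, 0, 0.1],
  [0, 0, 0, 0, 0, 0.2],
  [0, 0, 0, 0, 0, 0.3],
  [0, 0, 0, 0, 0, 0.4],
  [0, 0, 0, 0, 0, 0.5],
])

```text
time_s: 12.95
ee_pos: [0.5114, -0.196, 0.0778]
orientation: [3.141, -0.002, -0.053]
ft_force: [-0.4, 1.5, 19.2]
gripper_width: 0.131
grasp_force: 60.0
```

```bash
python3 -c "
from h import *
s=arm.get_state();print(s['ee_pos'],s['orientation'],s['ft_force'],s['moment'],s['gripper_width']*91)"
```

```text
[ 0.51141481 -0.19598215  0.07784098] [ 3.14089285e+00 -2.32265678e-03 -5.27413765e-02] [-0.44527449  1.47812917 19.21419024] [0.18436261 0.28738593 0.10741257] 11.956763947810982
```

>>> step_arm([
  [0, 0, 0, 0, 0, 0.07],
  [0, 0, 0, 0, 0, 0.14],
  [0, 0, 0, 0, 0, 0.21],
  [0, 0, 0, 0, 0, 0.27],
  [0, 0, 0, 0, 0, 0.27],
])

```text
time_s: 13.58
ee_pos: [0.5114, -0.1962, 0.0778]
orientation: [3.141, -0.002, -0.32]
ft_force: [-1.5, -0.4, 18.8]
gripper_width: 0.126
grasp_force: 60.0
```

Run:
```python
from h import *
s=arm.get_state();print(s['ee_pos'],s['orientation'],s['ft_force'],s['moment'],s['gripper_width']*91)
c=shot('scene','s4')
cr=lambda f:cv2.resize(load(f)['img'][195:285,212:302,::-1],(400,400),interpolation=cv2.INTER_CUBIC)
cv2.imwrite('pics/c4.png',np.hstack([cr('s3'),cr('s4')]))
```

```text
[ 0.51137657 -0.1961783   0.07781148] [ 3.14126003e+00 -2.45371506e-03 -3.20445994e-01] [-1.47312676 -0.41975774 18.76901795] [-0.08995185  0.36239754  0.12404508] 11.505297659342215
```

View pics/c4.png

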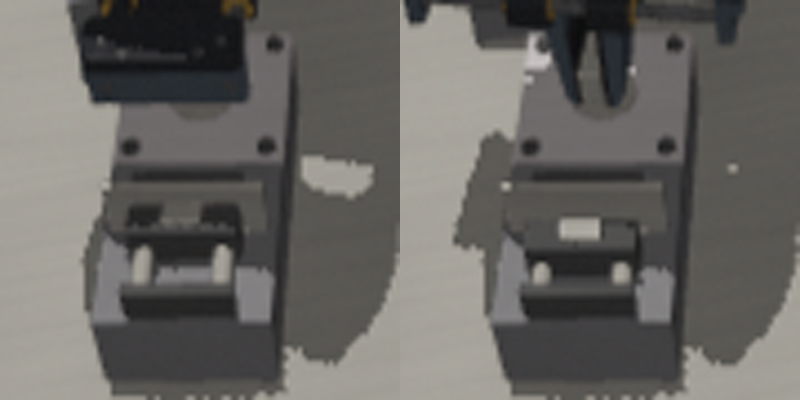

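The jaw has clearly opened between the two views: it now stands away from the tab, and the guide rods show shorter. A touch more turn and press, then hold.

>>> step_arm([
  [0, 0, 0.4, 0, 0, 0.03],
  [0, 0, 0.4, 0, 0, 0.03],
  [0, 0, 0.4, 0, 0, 0.03],
  [0, 0, 0.4, 0, 0, 0.03],
  [0, 0, 0.4, 0, 0, 0.03],
])

```text
time_s: 14.25
ee_pos: [0.5114, -0.1962, 0.0776]
orientation: [3.141, -0.003, -0.349]
ft_force: [-2.9, -0.4, 24.2]
gripper_width: 0.131
grasp_force: 60.0
```

Run:
```python
from h import *
s=arm.get_state();print(s['ee_pos'],s['orientation'],s['ft_force'],s['moment'],s['grasp_force'])
if s['ft_force'][2]<40 and abs(s['moment'][2])<.5: print(job.hand_in())
```

```text
[ 0.51144868 -0.1962207   0.07762849] [ 3.14129561e+00 -2.71100238e-03 -3.49401013e-01] [-2.87306848 -0.40916531 24.15769622] [-0.04658438  0.47838659  0.10789434] 60.0092214345932
the job is handed in; nothing more can be done
None
```

The job is handed in at 14.3 s: the T-key is in the large fixture and turned about 1.70 rad clockwise, the jaw is visibly open, and the arm is still gripping at 60 N and pressing with about 24 N; that the collar is fully flush is inferred from the sharp force rise at the bottom, not measured.

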